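Rack a long rod through two sliding guides into its socket

ROBOT

A 6-joint arm with a two-finger parallel gripper is mounted at the origin on the work surface. World frame = base frame: x ahead of the robot, y to its left, z up, the work surface at z = 0. Lengths are in m, angles in degrees, forces in N, time in s.
With the tool pointing down it reaches from about 0.375 to 0.9 m from the base axis. Payload 3.1 kg.
Tool frame: the origin (TCP) lies midway between the tips of the shut fingers; the grasp point (between the pads) lies 19 mm behind it; z points along the fingers, y is the line along which they close (so a half turn about z gives the same grasp; the last joint's range is limited). The gripper opens to 87 mm and grips with 3 to 60 N. Pads are 19 mm wide; open, the fingers measure 117 mm over their backs; the gripper's body (75 mm by 190 mm) begins 51 mm behind the grasp point.
Start: joints at [-74.742, 30.224, 82.088, -0, 67.689, -10.227], TCP at [0.269, -0.564, 0.223] pointing down, gripper open.
Joint ranges: [-176.69, 176.69], [-43.24, 126.21], [12.49, 139.97], [-82, 262], [0, 151.66], [-163.58, 163.58]. Speed limits (degrees/s): [159.86, 159.86, 180, 180, 180, 180].

INTERFACE

Orientations are given as a 3x3 rotation matrix whose columns are the frame's x, y, z axes.
In Python, from rig import read_state, optics, bot gives the robot as it stands. The module is installed in compiled form; this text tells all that it offers.
- The arm moves only by the tool send_rows, never from a script. Its argument "commands" is a list of rows, each a list of 7 numbers: the turn, a rotation vector about the tool's x, y, z in units of 5 degrees (1.0 is 5 degrees), then the shift along the tool's x, y, z in units of 30 mm (1.0 is 30 mm), then the opening, from 0 (shut) to 1 (fully open). In form: [[rx, ry, rz, tx, ty, tz, gripper], ...]. A call has 1 to 20 rows; each row is the pose to reach, as a shift and turn from the pose commanded when the call began, along the tool's axes at that moment; what a row does not reach only later rows make up. A row lasts 1/12 s, in which the tool goes at most 41.7 mm and 7.16 degrees, less where a joint would pass 70% of its speed; a pose out of reach is approached as far as the arm can. A call with a gripper value outside its range is refused whole. The fingers move at their own pace and stop on an object; the grip force is fixed at half the most. Time passes only in rows, so rows that repeat a pose let the fingers close. It gives the time, the measured TCP pose, the force, the opening and the grip force at its end, in the units of the state.
- read_state(): the state, without advancing time (a new reading comes with each control period).
- optics.capture(name): name is "scene" or "top" or "wrist"; returns a dict with "image" (384x512x3 uint8, blue, green, red), "intrinsics" (3x3 intrinsics, pixels), "extrinsics" (4x4, takes a point from world to camera coordinates); the wrist camera has in their place "T_tool_cam" (4x4, takes a point from camera to tool coordinates, whose origin is the TCP and whose axes are the flange's). Camera axes: x right, y down, z forward; pixel columns grow to the right and rows downward; lengths in m; the calibration is good to about 2 mm. The wrist camera is an equidistant fisheye: a pixel r from the principal point sees the ray r / f radians off the axis. A picture is of the moment at which its call begins: read the wrist's pose just before it. There is no depth.
- bot.hand_in(): hands the job in; it is judged then, once.
The state is a dict: "time_s": time; "joint_positions": joint angles; "qvel": joint speeds; "tau": joint torques, N m; "position": TCP position; "tcp_rot": TCP orientation; "force": force on the tool from outside, world axes, zero at the start; "moment": the same for the moment, N m; "opening": opening from 0.0 (shut) to 1.0 (fully open); "grasp_force": force on a finger pad.
Only numpy, scipy, OpenCV 4.12 (cv2) and the standard library are available. Lean on these libraries where they do the work, as an engineer would, in place of code of your own. Each camera call takes 0.05 s, during which the arm holds its last target. There are 200 camera calls.

TASK

Take the steel rod by its black grip out of the draining stand and put it away in the washing rack: thread it tip down through the top guide, then the middle guide, then into the socket in the rack's foot until it is fully home, and let go of it. The guides rarely stand in line with the socket, so feel for each hole and push the guides over with the rod rather than forcing it; be gentle with the rack and leave the other things on the bench alone.

Things in the scene. Friction and masses are not known exactly. Their poses are not given: they have to be found in the camera images.
- rod: Upright rod, 199 mm tall, about 120 g: round steel shaft 10 mm in diameter (lower end tapered to 7 mm over 2 mm) under a square black grip, 24 x 24 mm, flats square to the rod's x and y, 152 to 194 mm above the tip (take it at 173 mm); 18 mm collar under the grip, 18 mm cap above. Origin: centre of the lower end (tip); z runs up the rod. Starts standing in the stand, tip on its floor.
- rod_tip (a point): Centre of the rod's lower end.
- stand: White draining stand, fixed: 60 x 60 x 70 mm block on an 85 mm square steel foot, with one 12.5 mm square vertical hole in the middle of its top; the hole's floor is 10 mm above the bench, so the rod must rise 60 mm to be clear. Origin: centre of the underside.
- rack: Steel washing rack: fixed foot 140 x 130 x 9 mm; on it a deck on springs that gives 8 mm downwards (starts at 1.5 N, then 2 N per mm): white 44 mm square socket block (top 30 mm above the bench), two posts 126 mm tall at x = 60, y = +-52 mm, two cross rails along y, each with a sliding guide. Origin: underside, below the socket; z up. Keep the rod's push on the rack well under 20 N.
- rack_socket (a point): Centre of the socket's floor, at x = y = 0 of the rack, 12 mm above the bench (moves with the sprung deck): the tip rests here when fully home. The socket is a vertical 13 mm square hole, 18 mm deep, that does not shift sideways; its mouth is chamfered 2 mm.
- bowl: Bystander: loose blue plastic bowl, 90 mm across, 50 mm tall; origin under its centre.
- spray: Bystander: loose clear bottle with white cap, 64 mm across, 160 mm tall; origin under its centre.
- clamp_a: Bystander: loose dark ring-handled clamp lying flat, about 120 x 65 mm, 8 mm thick; origin under its pivot.
- clamp_b: Bystander: a second ring-handled clamp of the same kind, lying flat; origin under its pivot.
- rack_top (a point): Fixed on the rack at x = y = 0, 118 mm up, level with the top face of the top guide: a dark steel plate, 50 (x) by 56 (y) by 8 mm, with one vertical slot-shaped hole, 16 (x) by 12 (y) mm, chamfered 1 mm. The guide slides along the rack's y only, 9 mm either way, takes about 1 N to push and stays where it is left. Its hole starts at x = 0 but up to 8 mm to either side in y (not measured).
- rack_mid (a point): Fixed on the rack at x = y = 0, 68 mm up, level with the top face of the middle guide: a plate of the same kind, which slides in the same way and whose hole stands up to 8 mm to either side of y = 0, independently of the top guide's.
There are look-alikes about, which are no part of the job. Of the things that look like the rod, the larger one is meant. What is shaped like the rack but yellow is not meant.

How it is judged:
By the outcome, as a careful person would: the job done as asked, in the order asked, and still so for the second after the job is handed in, with the robot touching nothing.
It also fails if it takes over 58 s, if anything falls off the work surface, if the arm or the gripper's body presses on something with over 40 N, if the wrist force passes 120 N, or if a joint passes its speed limit or range.

## Working session

There is one attempt and no reset: what is moved stays moved. The work goes in short steps, Python scripts to look and compute and a tool call to move; the robot and the scene stay as the last step left them, time stands still between calls to the robot, and variables do not carry over. Pictures are saved under pics/ and viewed, at most 13 in all, crops included, and the job is handed in when it is done.

Besides the shell and the picture viewer there is one more tool, called after "Emit:" by a JSON object that holds its "api" and its "payload", one argument or row to a line. send_rows: Moves the arm, as the interface text tells. Its arguments: {"type":"object","properties":{"commands":{"type":"array","items":{"type":"array","items":{"type":"number"}}}},"required":["commands"]}

```bash
mkdir -p pics
python3 - <<'E'
from rig import read_state, optics
import cv2,numpy as np
s=read_state();print(s['time_s'],s['position'],s['tcp_rot'],s['force'],s['opening'])
for n in('scene','top'):
    d=optics.capture(n);cv2.imwrite(f'pics/{n}0.png',d['image']);np.savez(f'{n}.npz',**d)
    print(n,d['intrinsics'],d['extrinsics'])
a=cv2.imread('pics/scene0.png');b=cv2.imread('pics/top0.png')
E
```

```text
0.0 [ 0.2687665  -0.56346288  0.22157494] [[ 9.02689967e-01  4.30291171e-01 -5.75246534e-04]
 [ 4.30291394e-01 -9.02687663e-01  2.07326921e-03]
 [ 3.72841485e-04 -2.11904295e-03 -9.99997685e-01]] [0.88348491 0.3165892  0.28550697] 1.0003283601726451
scene [[421.66040508   0.         256.60684629]
 [  0.         421.66040508 191.25009946]
 [  0.           0.           1.        ]] [[ 0.82890036  0.55935853 -0.00649852 -0.48919115]
 [ 0.37667881 -0.56670478 -0.7327747  -0.16471111]
 [-0.41356653  0.60494936 -0.6804403   1.50935192]
 [ 0.          0.          0.          1.        ]]
top [[355.68733115   0.         248.89266724]
 [  0.         355.68733115 191.54045237]
 [  0.           0.           1.        ]] [[-0.02404487 -0.99969808  0.00505805  0.01505606]
 [-0.98355525  0.02275008 -0.17916892  0.58945272]
 [ 0.17899976 -0.00928296 -0.98380532  0.8158126 ]
 [ 0.          0.          0.          1.        ]]
```

View pics/scene0.png

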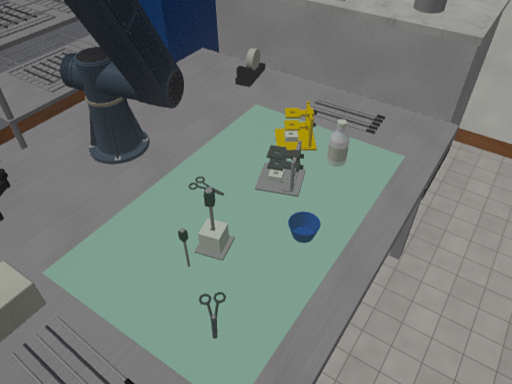

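View pics/top0.png

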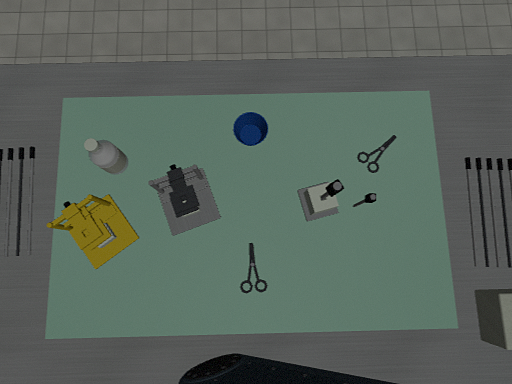

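The scene has two rod-like things. One is in the white stand (scene 210,197 / top 335,187). The other is smaller and stands free (scene 184,236 / top 371,197). The larger one in the stand fits the description. There are two racks, grey (scene 281,170 / top 183,195) and yellow (scene 298,130 / top 95,230); the grey one is meant. I'll confirm with one enlarged crop.

Run:
```python
import cv2,numpy as np
s=cv2.imread('pics/scene0.png');t=cv2.imread('pics/top0.png')
def c(im,x,y,w,h):return cv2.resize(im[y:y+h,x:x+w],(400,300),interpolation=cv2.INTER_CUBIC)
m=np.vstack([np.hstack([c(s,160,180,100,75+15)if 0 else c(s,160,183,120,90),c(s,240,135,80,60)]),np.hstack([c(t,290,160,100,75),c(t,140,160,100,75)])])
cv2.imwrite('pics/m1.png',m)
```

```text
(no output)
```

View pics/m1.png

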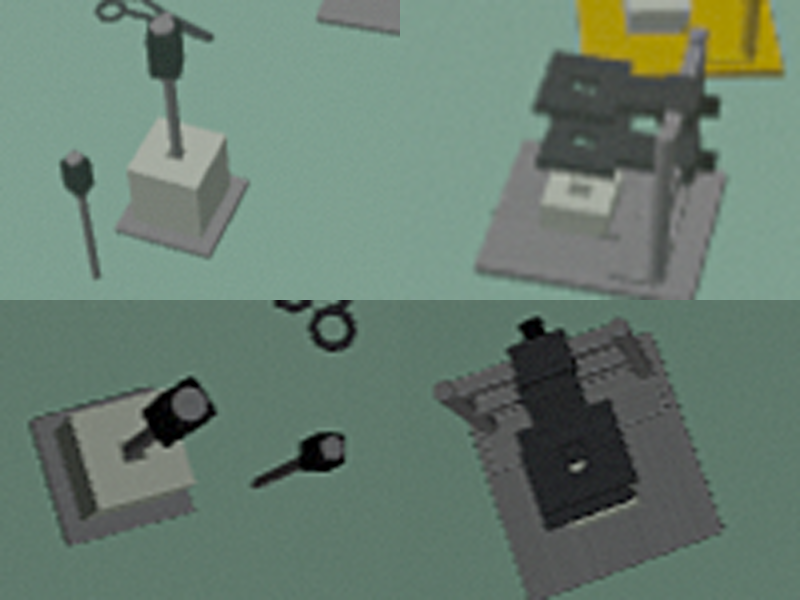

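The crop confirms it: the larger rod sits in the white stand (cap at crop 190,403) and the rack is the grey one. The slot in its top guide is at crop 577,465. Next I fit the poses.

```bash
cat > h.py <<'E'
import numpy as np,cv2
from scipy.optimize import least_squares
C={n:np.load(n+'.npz') for n in('scene','top')}
def proj(n,P):
    E=C[n]['extrinsics'];q=E[:3,:3]@np.asarray(P)+E[:3,3];u=C[n]['intrinsics']@q;return u[:2]/u[2]
def w(p,l):
    c,s=np.cos(p[2]),np.sin(p[2]);return [p[0]+c*l[0]-s*l[1],p[1]+s*l[0]+c*l[1],l[2]]
BL=lambda u,v:('top',290+u/4-.4,160+(v-300)/4-.4)
BR=lambda u,v:('top',140+(u-400)/4-.4,160+(v-300)/4-.4)
TL=lambda u,v:('scene',160+u*.3-.35,183+v*.3-.35)
TR=lambda u,v:('scene',240+(u-400)/5-.4,135+v/5-.4)
E
python3 - <<'E'
from h import *
def fit(obs,p0,f):
    g=lambda p:np.concatenate([proj(o[0],f(p,l))-o[1:] for o,l in obs])
    r=least_squares(g,p0,loss='soft_l1');print(r.x,np.degrees(r.x[2]));
    for (o,l),e in zip(obs,g(r.x).reshape(-1,2)):print(o[0],l,e.round(2))
    return r.x
k=[(BR(443,388),(.06,.052,.126)),(BR(620,325),(.06,-.052,.126)),(TR(698,36),(.06,.052,.126)),(TR(672,118),(.06,-.052,.126)),
(TR(580,188),(0,0,.03)),
(TR(478,268),('f',-.07,-.065+.13)),]
# foot: x offset is parameter 3
F=lambda sx,sy:('F',sx,sy)
def f(p,l):
    if l[0]=='F': return w(p,(p[3]+l[1]*.07,l[2]*.065,.009))
    return w(p,l)
k=k[:5]+[(TR(478,268),F(-1,-1)),(TR(528,145),F(-1,1)),(TR(690,298),F(1,-1)),(TR(726,175),F(1,1)),(BR(535,598),F(-1,1)),(BR(722,527),F(-1,-1)),(BR(652,333),F(1,-1))]
fit(k,[.55,.2,.3,.01],f)
r=.03
st=[(BL(70,405),(r,r,.07)),(BL(195,485),(-r,-r,.07)),(BL(95,510),(-r,r,.07)),(TL(165,118),(-r,r,.07)),(TL(228,136),(r,r,.07)),(TL(203,182),(r,-r,.07)),(TL(130,167),(-r,-r,.07)),(BL(190,403),(0,0,.209)),(TL(163,22),(0,0,.209))]
fit(st,[.55,-.2,.2],w)
E
```

```text
[0.56421921 0.15205843 0.34406402 0.01526913] 19.713416084349237
top (0.06, 0.052, 0.126) [0.46 0.43]
top (0.06, -0.052, 0.126) [-0.04  0.03]
scene (0.06, 0.052, 0.126) [ 0.51 -0.59]
scene (0.06, -0.052, 0.126) [-0.49  3.49]
scene (0, 0, 0.03) [0.83 0.17]
scene ('F', -1, -1) [-0.37 -0.43]
scene ('F', -1, 1) [-0.71 -1.14]
scene ('F', 1, -1) [1.19 0.92]
scene ('F', 1, 1) [ 0.92 -0.75]
top ('F', -1, 1) [-0.7   1.08]
top ('F', -1, -1) [1.13 0.29]
top ('F', 1, -1) [-0.04 -1.26]
[ 0.57045159 -0.17411083  0.21538486] 12.340643230891445
top (0.03, 0.03, 0.07) [-0.14  1.6 ]
top (-0.03, -0.03, 0.07) [-0.42 -0.2 ]
top (-0.03, 0.03, 0.07) [ 0.32 -0.53]
scene (-0.03, 0.03, 0.07) [-0.61 -0.71]
scene (0.03, 0.03, 0.07) [ 0.55 -0.21]
scene (0.03, -0.03, 0.07) [-1.55  1.88]
scene (-0.03, -0.03, 0.07) [-0.31  0.03]
top (0, 0, 0.209) [-0.29 -0.3 ]
scene (0, 0, 0.209) [0.75 0.23]
```

Emit:
{"api": "send_rows", "payload": {
  "commands": [
    [0,0,0,0,0,-2.95,1],
    [0,0,0,0,0,-2.95,1],
    [0,0,2.64,14.66,-7.38,-2.95,1],
    [0,0,2.64,14.66,-7.38,-2.95,1],
    [0,0,2.64,14.66,-7.38,-2.95,1],
    [0,0,2.64,14.66,-7.38,-2.95,1],
    [0,0,2.64,14.66,-7.38,-2.95,1],
    [0,0,2.64,14.66,-7.38,-2.95,1],
    [0,0,2.64,14.66,-7.38,-2.95,1],
    [0,0,2.64,14.66,-7.38,-2.95,1],
    [0,0,2.64,14.66,-7.38,-2.95,1],
    [0,0,2.64,14.66,-7.38,-2.95,1],
    [0,0,2.64,14.66,-7.38,-2.95,1],
    [0,0,2.64,14.66,-7.38,-2.95,1],
    [0,0,2.64,14.66,-7.38,-2.95,1],
    [0,0,2.64,14.66,-7.38,-2.95,1],
    [0,0,2.64,14.66,-7.38,-2.95,1],
    [0,0,2.64,14.66,-7.38,-2.95,1],
    [0,0,2.64,14.66,-7.38,-2.95,1],
    [0,0,2.64,14.66,-7.38,-2.95,1]
  ]
}}

```text
time_s: 1.77
position: [0.57, -0.1764, 0.3111]
tcp_rot: [[0.978, 0.211, -0.0], [0.211, -0.978, -0.0], [-0.0, -0.0, -1.0]]
force: [-0.1, -1.0, -0.2]
opening: 0.999
grasp_force: 0.0
```

```bash
cat >> h.py <<'E'
def wproj(d,s,P):
    R=np.asarray(s['tcp_rot']);q=R.T@(np.asarray(P)-s['position']);T=d['T_tool_cam'];c=T[:3,:3].T@(q-T[:3,3])
    K=d['intrinsics'];th=np.arctan2(np.hypot(c[0],c[1]),c[2]);a=np.arctan2(c[1],c[0])
    return np.array([K[0,2]+K[0,0]*th*np.cos(a),K[1,2]+K[1,1]*th*np.sin(a)])
E
python3 - <<'E'
from h import *
from rig import read_state,optics
s=read_state();d=optics.capture('wrist');np.savez('w1.npz',**d,**{k:s[k] for k in('position','tcp_rot')})
print(s['time_s'],s['position'],s['tcp_rot'],s['joint_positions'],s['force'])
print(d['intrinsics'],d['T_tool_cam'])
for P in((.5705,-.1741,.209),(.5705,-.1741,.070),(.5642,.152,.118)):print(wproj(d,s,P))
cv2.imwrite('pics/w1.png',d['image'])
for z,o in((0,[('top',353,206),('scene',189,265.5)]),(0.13,[('top',371.5,194),('scene',182.5,229.5)])):
  r=least_squares(lambda p:np.concatenate([proj(n,p)-[u,v] for n,u,v in o]),[.5,-.25,z]);print(r.x,r.cost)
E
```

```text
1.7667 [ 0.56999299 -0.1763503   0.311055  ] [[ 9.77578069e-01  2.10573202e-01 -2.15550432e-04]
 [ 2.10573204e-01 -9.77578092e-01 -1.62842917e-05]
 [-2.14146415e-04 -2.94699785e-05 -9.99999977e-01]] [-2.79098128e+01  2.30306091e+01  7.98934667e+01 -6.77675706e-03
  7.70864012e+01  4.99357567e+01] [-0.14610039 -1.01863142 -0.24558161]
[[297.31863964   0.         254.34418994]
 [  0.         297.31863964 190.8886301 ]
 [  0.           0.           1.        ]] [[-3.74311929e-04 -9.69475684e-01 -2.45187188e-01  6.69668506e-02]
 [ 9.99999847e-01 -2.63278479e-04 -4.85628099e-04 -3.89617959e-04]
 [ 4.06252124e-04 -2.45187332e-01  9.69475635e-01 -1.61391056e-01]
 [ 0.00000000e+00  0.00000000e+00  0.00000000e+00  1.00000000e+00]]
[252.6268137  190.19728396]
[253.24331528 165.5296226 ]
[ 33.54705922 133.58787991]
[ 0.55501636 -0.26767655 -0.00129242] 0.03697872141807072
[ 0.55963412 -0.2674094   0.14367409] 1.533492547844217
```

View pics/w1.png

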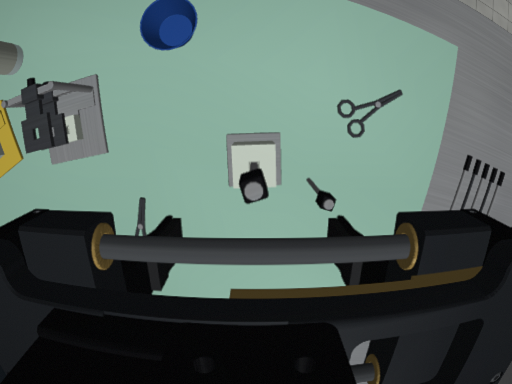

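The wrist view shows the rod's cap at (254,190), about 1 px from the prediction. The grip is turned a few degrees against the stand, so I enlarge it to measure the yaw.

Run:
```python
import cv2
a=cv2.imread('pics/w1.png')[155:215,220:290]
cv2.imwrite('pics/w1c.png',cv2.convertScaleAbs(cv2.resize(a,(700,600),interpolation=cv2.INTER_CUBIC),alpha=2.,beta=10))
```

```text
(no output)
```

View pics/w1c.png

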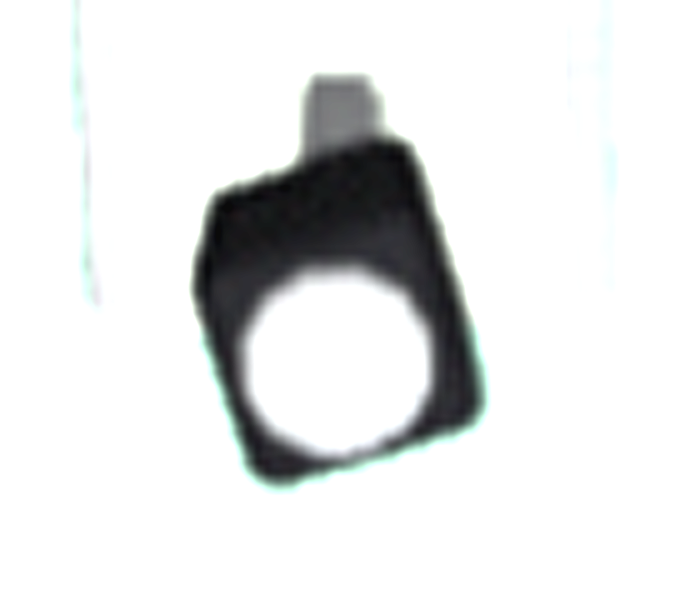

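Run:
```python
from h import *
d=np.load('w1.npz');r=.012
o=[((248,490),(-r,r,.204)),((490,418),(-r,-r,.204)),((192,282),(r,r,.204)),((207,193),(r,r,.162)),((412,135),(r,-r,.162)),((338,362),(0,0,.209))]
g=lambda p:np.concatenate([wproj(d,d,w(p,l))-[220+u/10-.45,155+v/10-.45] for (u,v),l in o])
R=least_squares(g,[.57,-.174,.4]);print(R.x,np.degrees(R.x[2]),g(R.x).reshape(-1,2).round(2))
t=d['tcp_rot'];print(np.degrees(np.arctan2(t[1,0],t[0,0])))
print((t.T@(np.r_[R.x[:2],.164]-d['position'])*1000))
```

```text
[ 0.56983099 -0.17503759  0.51041248] 29.24448096715409 [[ 0.75  1.65]
 [ 0.94  1.64]
 [-1.47 -1.3 ]
 [-0.74 -0.87]
 [ 0.37 -1.63]
 [ 0.13  0.35]]
12.155945828906484
[  0.1495464   -1.31305649 147.05501384]
```

Emit:
{"api": "send_rows", "payload": {
  "commands": [
    [0,0,-3.42,0,-0.04,0,1],
    [0,0,-3.42,0,-0.04,0,1],
    [0,0,-3.42,0,-0.04,0,1],
    [0,0,-3.42,0,-0.04,1,1],
    [0,0,-3.42,0,-0.04,2,1],
    [0,0,-3.42,0,-0.04,3,1],
    [0,0,-3.42,0,-0.04,4,1],
    [0,0,-3.42,0,-0.04,4.9,1],
    [0,0,-3.42,0,-0.04,4.9,1],
    [0,0,-3.42,0,-0.04,4.9,1],
    [0,0,-3.42,0,-0.04,4.9,1]
  ]
}}

```text
time_s: 2.73
position: [0.5714, -0.1749, 0.1655]
tcp_rot: [[0.872, 0.49, 0.002], [0.49, -0.872, -0.001], [0.001, 0.002, -1.0]]
force: [0.7, -0.2, 1.0]
opening: 1.003
grasp_force: 0.0
```

Emit:
{"api": "send_rows", "payload": {
  "commands": [
    [0,0,0,0,0,0,0],
    [0,0,0,0,0,0,0],
    [0,0,0,0,0,0,0],
    [0,0,0,0,0,0,0],
    [0,0,0,0,0,0,0],
    [0,0,0,0,0,0,0],
    [0,0,0,0,0,0,0],
    [0,0,0,0,0,0,0],
    [0,0,0,0,0,0,0],
    [0,0,0,0,0,0,0],
    [0,0,0,0,0,0,0],
    [0,0,0,0,0,0,0]
  ]
}}

```text
time_s: 3.73
position: [0.5704, -0.1738, 0.164]
tcp_rot: [[0.871, 0.491, -0.0], [0.491, -0.871, 0.0], [0.0, -0.0, -1.0]]
force: [0.1, 1.3, 0.3]
opening: 0.277
grasp_force: 29.9
```

Emit:
{"api": "send_rows", "payload": {
  "commands": [
    [0,0,0,0,0,-0.4,0],
    [0,0,0,0,0,-0.8,0],
    [0,0,0,0,0,-1.3,0],
    [0,0,0,0,0,-1.9,0],
    [0,0,0,0,0,-2.6,0],
    [0,0,0,0,0,-3.3,0],
    [0,0,0,0,0,-4,0],
    [0,0,0,0,0,-4.5,0],
    [0,0,0,0,0,-4.5,0],
    [0,0,0,0,0,-4.5,0]
  ]
}}

```text
time_s: 4.57
position: [0.5705, -0.1739, 0.2993]
tcp_rot: [[0.871, 0.491, 0.001], [0.491, -0.871, -0.001], [0.001, 0.001, -1.0]]
force: [-0.1, -0.2, -1.2]
opening: 0.271
grasp_force: 29.9
```

Emit:
{"api": "send_rows", "payload": {
  "commands": [
    [0,0,0.2,0.5,-0.9,0,0],
    [0,0,0.4,1.0,-1.8,0,0],
    [0,0,0.6,1.5,-2.8,0,0],
    [0,0,0.8,2.0,-3.8,0,0],
    [0,0,1,2.6,-4.8,0,0],
    [0,0,1.2,3.1,-5.8,0,0],
    [0,0,1.4,3.6,-6.8,0,0],
    [0,0,1.6,4.1,-7.7,0,0],
    [0,0,1.8,4.6,-8.5,0,0],
    [0,0,1.94,5.0,-9.2,0,0],
    [0,0,1.94,5.16,-9.57,0,0],
    [0,0,1.94,5.16,-9.57,0,0],
    [0,0,1.94,5.16,-9.57,0,0],
    [0,0,1.94,5.16,-9.57,0,0]
  ]
}}

```text
time_s: 5.73
position: [0.5642, 0.1509, 0.2983]
tcp_rot: [[0.942, 0.336, -0.001], [0.336, -0.942, -0.001], [-0.002, 0.001, -1.0]]
force: [0.4, -0.1, -1.6]
opening: 0.276
grasp_force: 29.9
```

Run:
```python
from h import *
from rig import read_state,optics
s=read_state();print(s['time_s'],s['position'],s['opening'],s['force'],s['moment'],np.degrees(np.arctan2(s['tcp_rot'][1,0],s['tcp_rot'][0,0])))
A=optics.capture('scene')['image'];B=optics.capture('top')['image'];d=optics.capture('wrist');W=d['image']
np.savez('w2.npz',**d,position=s['position'],tcp_rot=s['tcp_rot'])
cv2.imwrite('pics/a2.png',A);cv2.imwrite('pics/b2.png',B);cv2.imwrite('pics/w2.png',W)
c=lambda im,x,y,w,h:cv2.convertScaleAbs(cv2.resize(im[y:y+h,x:x+w],(400,300),interpolation=cv2.INTER_CUBIC),alpha=1.3)
p=[s['position'][0],s['position'][1],.140]
for n in C:print(n,proj(n,p))
print('w',wproj(d,s,p),wproj(d,s,(.5642,.152,.118)))
cv2.imwrite('pics/m2.png',np.vstack([np.hstack([c(A,240,110,80,60) if 0 else c(A,235,110,100,75),c(A,260,130,60,45)]),np.hstack([c(B,140,150,100,75),c(W,200,90,120,90)])]))
```

```text
5.7333 [0.56421402 0.15087087 0.2982973 ] 0.2758847818591527 [ 0.3722874  -0.07369834 -1.56983382] [-0.01620845 -0.0374605   0.01114416] 19.64447516804406
scene [277.14827786 144.75170011]
top [180.91433547 197.42489698]
w [254.70197913 178.44667697] [253.75927863 174.26831745]
```

View pics/m2.png

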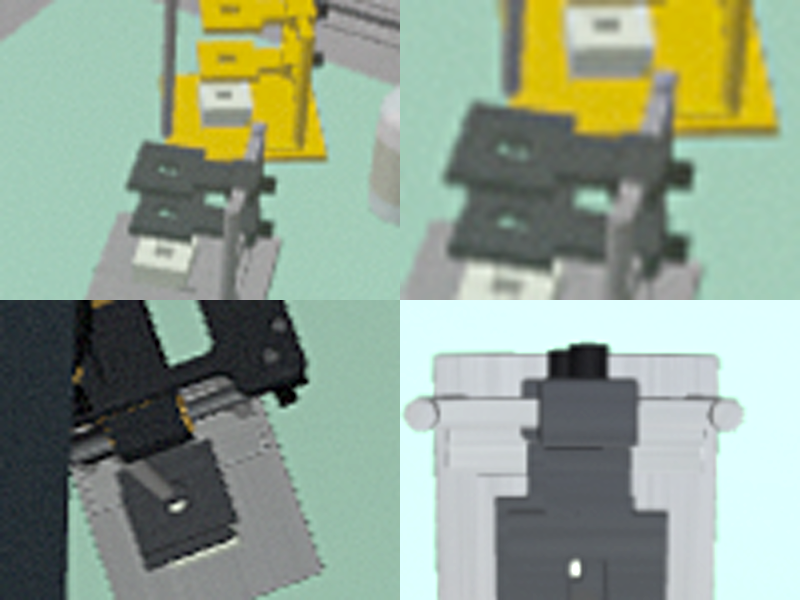

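The rod hangs in the grip with its tip at scene (277,144), as predicted. The top slot sits near wrist (252,170), but the crop cut it off, so I enlarge that part.

Run:
```python
import cv2,numpy as np
W=cv2.imread('pics/w2.png');A=cv2.imread('pics/a2.png');B=cv2.imread('pics/b2.png')
f=lambda a,s,al:cv2.convertScaleAbs(cv2.resize(a,s,interpolation=cv2.INTER_CUBIC),alpha=al)
l=f(W[95:215,205:305],(500,600),1.8)
r=np.vstack([f(A[140:175,262:297],(300,300),1.8),f(B[185:225,165:205],(300,300),2.2)])
cv2.imwrite('pics/m3.png',np.hstack([l,r]))
```

```text
(no output)
```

View pics/m3.png

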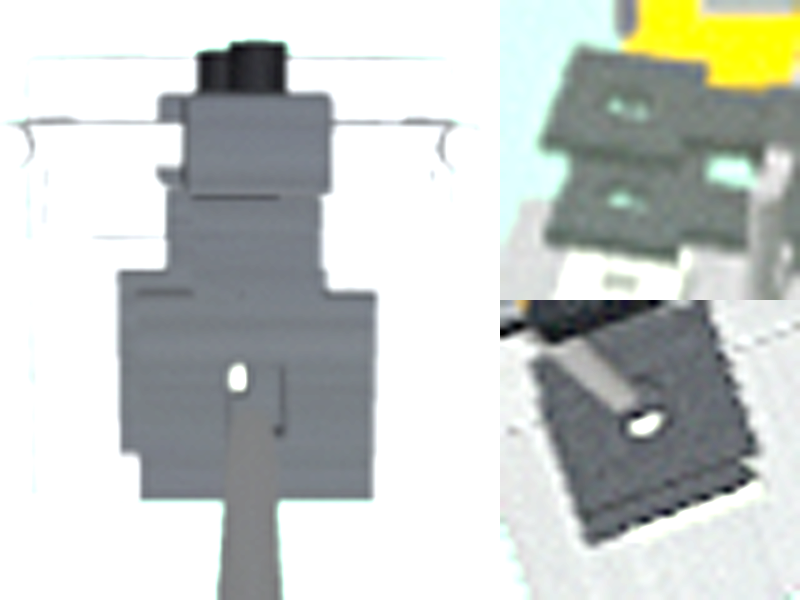

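Run:
```python
from h import *
d=np.load('w2.npz')
W=lambda u,v:np.array([205+u/5-.4,95+v/5-.4]);W2=lambda u,v:np.array([200+(u-400)*.3-.35,90+(v-300)*.3-.35])
o=[(W2(421,413),(.06,.052,.126)),(W2(726,413),(.06,-.052,.126)),(W2(433,354),('F',1,1)),(W2(719,357),('F',1,-1))]
def loc(p,l): return w(p,(p[3]+.07*l[1],.065*l[2],.009)) if l[0]=='F' else w(p,l)
g=lambda p:np.concatenate([wproj(d,d,loc(p,l))-q for q,l in o])
R=least_squares(lambda p:np.r_[g(p),(p[3]-.0153)*2000],[.564,.152,.34,.0153]);p=R.x;print(p,np.degrees(p[2]),g(p).reshape(-1,2).round(2))
for p in (R.x,[.5642,.15206,.34406,.0153]):
  for nm,z,uv in(('top',.118,[W(140,497),W(373,497)]),('mid',.068,[W(118,450)])):
    for e,sgn in zip(uv,(1,-1)):
      s=least_squares(lambda q:wproj(d,d,w(p,(q[0],q[1],z)))-e,[0,0]).x
      print(nm,'edge',s*1000,'centre y',(s[1]-sgn*.028)*1000)
  s=least_squares(lambda q:wproj(d,d,w(p,(q[0],q[1],.118)))-W(282,400),[0,0]).x;print('hole right edge',s*1000)
# scene/top: hole centres
for n,u,v,z in(('scene',262+(630-500)*35/300-.4,140+105*35/300-.4,.118),('scene',262+(625-500)*35/300-.4,140+198*35/300-.4,.068),('scene',262+120*35/300-.4,140+282*35/300-.4,.03),('top',165+145*40/300-.4,185+113*40/300-.4,.118)):
  s=least_squares(lambda q:proj(n,w(R.x,(q[0],q[1],z)))-[u,v],[0,0]).x;print(n,z,s*1000)
```

```text
[0.56273965 0.15434545 0.33620002 0.01511269] 19.262841977533697 [[-0.61  0.21]
 [ 0.61  0.66]
 [-0.26 -0.34]
 [ 0.25 -0.8 ]]
top edge [-23.44193694  22.36257825] centre y -5.637421752803111
top edge [-23.10113055 -33.14713043] centre y -5.147130432966478
mid edge [-23.61660485  31.88361271] centre y 3.8836127126011912
hole right edge [  0.26487581 -11.17367236]
top edge [-23.86929655  25.19023456] centre y -2.8097654376664645
top edge [-23.96480163 -30.32043816] centre y -2.3204381550260313
mid edge [-23.96912466  34.7123478 ] centre y 6.712347800468737
hole right edge [-0.42680778 -8.53131338]
scene 0.118 [  1.08902329 -10.11640049]
scene 0.068 [-1.50305723 -1.05081845]
scene 0.03 [-1.78269633 -3.92472956]
top 0.118 [-2.11851216 -5.8731146 ]
```

Emit:
{"api": "send_rows", "payload": {
  "commands": [
    [0,0,0,0.03,0.05,0.3,0],
    [0,0,0,0.03,0.05,0.6,0],
    [0,0,0,0.03,0.05,0.8,0],
    [0,0,0,0.03,0.05,0.86,0],
    [0,0,0,0.03,0.05,0.9,0],
    [0,0,0,0.03,0.05,0.94,0],
    [0,0,0,0.03,0.05,0.94,0],
    [0,0,0,0.03,0.05,0.94,0]
  ]
}}

```text
time_s: 6.55
position: [0.566, 0.1512, 0.2711]
tcp_rot: [[0.941, 0.337, 0.001], [0.337, -0.941, 0.0], [0.001, 0.0, -1.0]]
force: [-0.9, -0.3, -0.9]
opening: 0.271
grasp_force: 29.9
```

Emit:
{"api": "send_rows", "payload": {
  "commands": [
    [0,0,0,0,0,0.03,0],
    [0,0,0,0,0,0.07,0],
    [0,0,0,0,0,0.07,0]
  ]
}}

```text
time_s: 6.8
position: [0.566, 0.151, 0.2688]
tcp_rot: [[0.942, 0.337, 0.001], [0.337, -0.942, -0.0], [0.001, 0.001, -1.0]]
force: [0.3, -0.2, -1.2]
opening: 0.273
grasp_force: 29.9
```

Emit:
{"api": "send_rows", "payload": {
  "commands": [
    [0,0,0,0,0,0.04,0],
    [0,0,0,0,0,0.08,0],
    [0,0,0,0,0,0.12,0],
    [0,0,0,0,0,0.12,0]
  ]
}}

```text
time_s: 7.13
position: [0.5659, 0.1509, 0.2649]
tcp_rot: [[0.942, 0.337, 0.0], [0.337, -0.942, -0.0], [-0.0, 0.0, -1.0]]
force: [0.6, -1.1, -1.6]
opening: 0.272
grasp_force: 29.9
```

Run:
```python
from h import *
from rig import read_state,optics
s=read_state();print(s['time_s'],s['position'],s['force'],s['moment'])
A=optics.capture('scene')['image'];B=optics.capture('top')['image'];d=optics.capture('wrist');W=d['image']
cv2.imwrite('pics/a4.png',A)
f=lambda a,s,al:cv2.convertScaleAbs(cv2.resize(a,s,interpolation=cv2.INTER_CUBIC),alpha=al)
l=f(W[95:215,205:305],(400,480),1.8)
r=f(A[130:178,255:295],(400,480),1.6)
cv2.imwrite('pics/m4.png',np.hstack([l,r]))
```

```text
7.1333 [0.5658734  0.1509086  0.26490278] [ 0.60626078 -1.13828934 -1.5628389 ] [-0.24308519 -0.16857851 -0.04718446]
```

View pics/m4.png

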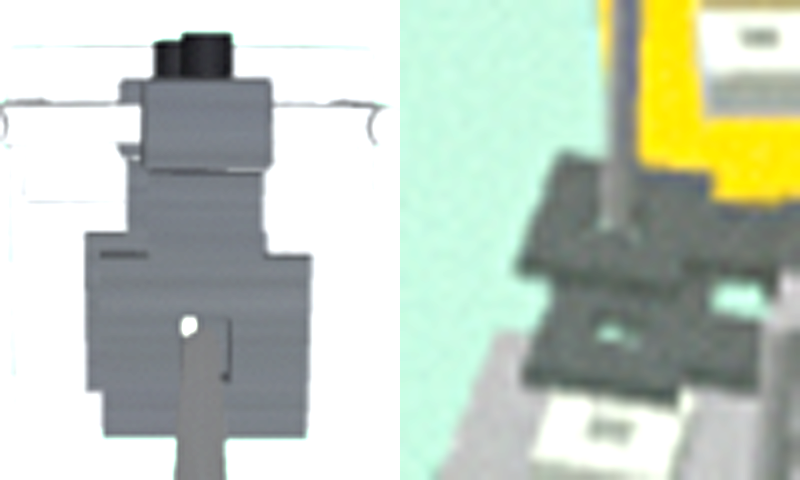

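The rod tip is inside the top guide (scene crop 613,225) with almost no force. Next I go down to just above the middle guide, then push the top guide over.

Emit:
{"api": "send_rows", "payload": {
  "commands": [
    [0,0,0,0,0,0.1,0],
    [0,0,0,0,0,0.25,0],
    [0,0,0,0,0,0.4,0],
    [0,0,0,0,0,0.6,0],
    [0,0,0,0,0,0.8,0],
    [0,0,0,0,0,1.0,0],
    [0,0,0,0,0,1.2,0],
    [0,0,0,0,0,1.2,0],
    [0,0,0,0,0,1.2,0]
  ]
}}

```text
time_s: 8.03
position: [0.5652, 0.1511, 0.2283]
tcp_rot: [[0.942, 0.337, -0.002], [0.337, -0.942, -0.0], [-0.002, -0.001, -1.0]]
force: [-0.1, -1.1, -1.1]
opening: 0.271
grasp_force: 29.9
```

Emit:
{"api": "send_rows", "payload": {
  "commands": [
    [0,0,0,0,-0.05,0,0],
    [0,0,0,0,-0.1,0,0],
    [0,0,0,0,-0.15,0,0],
    [0,0,0,0,-0.2,0,0],
    [0,0,0,0,-0.24,0,0],
    [0,0,0,0,-0.28,0,0],
    [0,0,0,0,-0.28,0,0],
    [0,0,0,0,-0.28,0,0]
  ]
}}

```text
time_s: 8.7
position: [0.5629, 0.1593, 0.2293]
tcp_rot: [[0.942, 0.337, 0.0], [0.337, -0.942, 0.001], [0.0, -0.0, -1.0]]
force: [0.9, -0.4, -1.4]
opening: 0.272
grasp_force: 29.9
```

Run:
```python
from h import *
from rig import read_state,optics
s=read_state();print(s['time_s'],s['position'],s['force'],s['moment'])
A=optics.capture('scene')['image'];d=optics.capture('wrist');W=d['image']
f=lambda a,s,al:cv2.convertScaleAbs(cv2.resize(a,s,interpolation=cv2.INTER_CUBIC),alpha=al)
cv2.imwrite('pics/m5.png',np.hstack([f(W[95:215,205:305],(400,480),1.8),f(A[130:178,255:295],(400,480),1.6)]))
```

```text
8.7 [0.56294053 0.15934776 0.22930975] [ 0.94187186 -0.38603185 -1.35718903] [-0.11285751 -0.03310958  0.03225139]
```

View pics/m5.png

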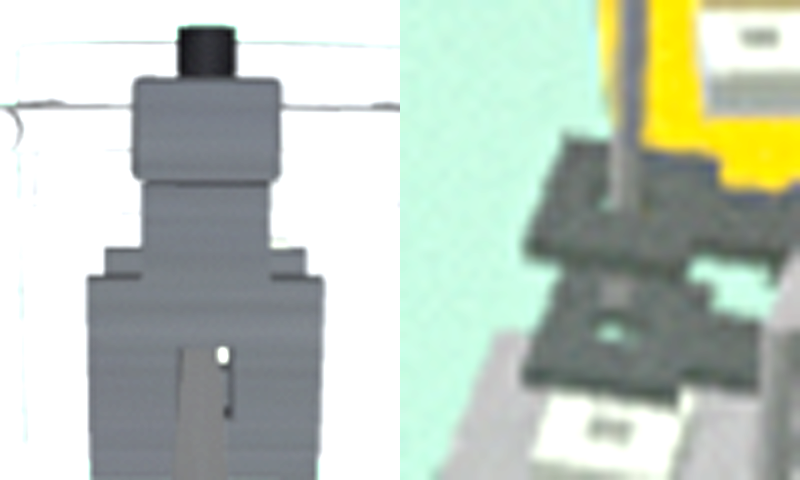

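Both guides are now in line (wrist crop centres about 205) and the rod is in the top one. Now down into the middle guide in small steps.

Emit:
{"api": "send_rows", "payload": {
  "commands": [
    [0,0,0,0,0.02,0.1,0],
    [0,0,0,0,0.02,0.2,0],
    [0,0,0,0,0.02,0.28,0],
    [0,0,0,0,0.02,0.33,0],
    [0,0,0,0,0.02,0.33,0]
  ]
}}

```text
time_s: 9.22
position: [0.5628, 0.1585, 0.2186]
tcp_rot: [[0.942, 0.337, -0.001], [0.337, -0.942, 0.0], [-0.001, -0.0, -1.0]]
force: [-0.4, 0.3, -1.5]
opening: 0.27
grasp_force: 29.9
```

Emit:
{"api": "send_rows", "payload": {
  "commands": [
    [0,0,0,0,0,0.04,0],
    [0,0,0,0,0,0.08,0],
    [0,0,0,0,0,0.12,0],
    [0,0,0,0,0,0.12,0]
  ]
}}

```text
time_s: 9.55
position: [0.563, 0.1584, 0.2154]
tcp_rot: [[0.942, 0.337, -0.0], [0.337, -0.942, -0.0], [-0.0, -0.0, -1.0]]
force: [0.7, -0.4, -0.9]
opening: 0.272
grasp_force: 29.9
```

Emit:
{"api": "send_rows", "payload": {
  "commands": [
    [0,0,0,0,0,0.15,0],
    [0,0,0,0,0,0.3,0],
    [0,0,0,0,0,0.45,0],
    [0,0,0,0,0,0.6,0],
    [0,0,0,0,0,0.75,0],
    [0,0,0,0,0,0.8,0],
    [0,0,0,0,0,0.8,0]
  ]
}}

```text
time_s: 10.13
position: [0.5627, 0.1584, 0.1909]
tcp_rot: [[0.942, 0.337, -0.001], [0.337, -0.942, -0.0], [-0.001, -0.0, -1.0]]
force: [-0.6, 0.0, -1.1]
opening: 0.272
grasp_force: 29.9
```

Emit:
{"api": "send_rows", "payload": {
  "commands": [
    [0,0,0,0,0.05,0,0],
    [0,0,0,0,0.1,0,0],
    [0,0,0,0,0.15,0,0],
    [0,0,0,0,0.2,0,0],
    [0,0,0,0,0.2,0,0],
    [0,0,0,0,0.2,0,0]
  ]
}}

```text
time_s: 10.63
position: [0.5651, 0.1528, 0.1917]
tcp_rot: [[0.942, 0.337, -0.0], [0.337, -0.942, 0.0], [-0.0, -0.0, -1.0]]
force: [0.2, 0.8, -1.2]
opening: 0.272
grasp_force: 29.9
```

Run:
```python
from h import *
from rig import read_state,optics
s=read_state();print(s['time_s'],s['position'],s['force'],s['moment'])
A=optics.capture('scene')['image'];d=optics.capture('wrist');W=d['image'];B=optics.capture('top')['image']
p=s['position'];print(proj('scene',[p[0],p[1],p[2]-.154]),proj('scene',[p[0],p[1],.03]))
f=lambda a,s,al:cv2.convertScaleAbs(cv2.resize(a,s,interpolation=cv2.INTER_CUBIC),alpha=al)
cv2.imwrite('pics/m6.png',np.hstack([f(A[155:187,260:300],(800,600),1.3)]))
```

```text
10.6333 [0.56510268 0.15282922 0.19167082] [ 0.23051476  0.79707033 -1.21102282] [ 0.56098851  0.15052328 -0.04447423]
[276.85466091 170.50036568] [276.79183852 172.33940731]
```

View pics/m6.png

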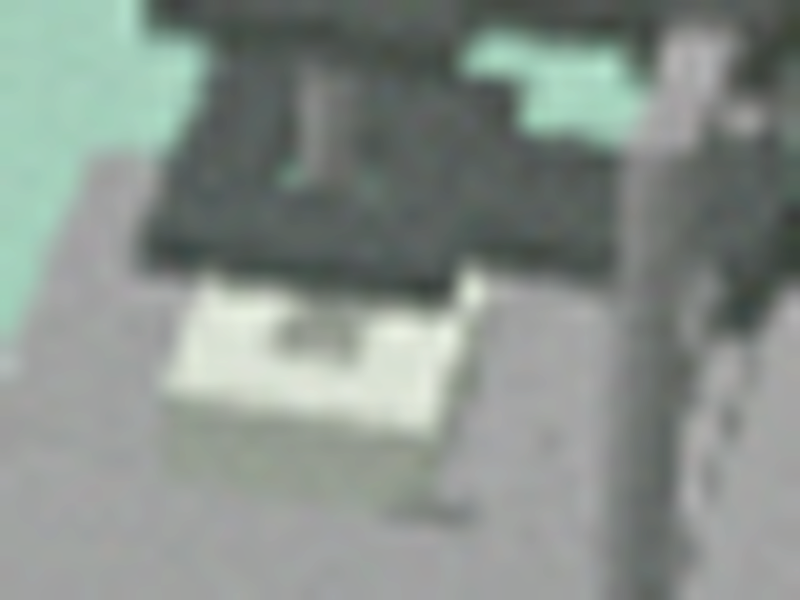

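In the scene crop the rod in the middle slot (325,150) is lined up with the socket mouth (318,328). Now down, feeling for the socket.

Emit:
{"api": "send_rows", "payload": {
  "commands": [
    [0,0,0,0,0,0.1,0],
    [0,0,0,0,0,0.2,0],
    [0,0,0,0,0,0.27,0],
    [0,0,0,0,0,0.33,0],
    [0,0,0,0,0,0.33,0],
    [0,0,0,0,0,0.33,0]
  ]
}}

```text
time_s: 11.28
position: [0.5652, 0.1528, 0.1814]
tcp_rot: [[0.942, 0.337, -0.0], [0.337, -0.942, -0.0], [-0.0, -0.0, -1.0]]
force: [-0.6, 2.5, -3.0]
opening: 0.277
grasp_force: 29.9
```

Emit:
{"api": "send_rows", "payload": {
  "commands": [
    [0,0,0,0,0,0.05,0],
    [0,0,0,0,0,0.1,0],
    [0,0,0,0,0,0.1,0]
  ]
}}

```text
time_s: 11.53
position: [0.5652, 0.1528, 0.1786]
tcp_rot: [[0.942, 0.337, 0.0], [0.337, -0.942, -0.0], [0.0, 0.0, -1.0]]
force: [-0.2, 1.6, -2.1]
opening: 0.275
grasp_force: 29.9
```

Run:
```python
from rig import read_state
s=read_state();print(s['position'],s['force'],s['moment'])
```

```text
[0.56520709 0.15280379 0.17857602] [-0.18247667  1.58332894 -2.13276237] [ 0.50944145  0.07348217 -0.05931122]
```

Emit:
{"api": "send_rows", "payload": {
  "commands": [
    [0,0,0,0,0,0.07,0],
    [0,0,0,0,0,0.14,0],
    [0,0,0,0,0,0.21,0],
    [0,0,0,0,0,0.28,0],
    [0,0,0,0,0,0.33,0],
    [0,0,0,0,0,0.33,0],
    [0,0,0,0,0,0.33,0]
  ]
}}

```text
time_s: 12.12
position: [0.565, 0.1527, 0.1684]
tcp_rot: [[0.942, 0.337, -0.001], [0.337, -0.942, -0.0], [-0.001, -0.0, -1.0]]
force: [-0.8, 1.8, -1.6]
opening: 0.272
grasp_force: 29.9
```

Emit:
{"api": "send_rows", "payload": {
  "commands": [
    [0,0,0,0,0,0.03,0],
    [0,0,0,0,0,0.06,0],
    [0,0,0,0,0,0.06,0],
    [0,0,0,0,0,0.06,0]
  ]
}}

```text
time_s: 12.45
position: [0.5652, 0.1528, 0.167]
tcp_rot: [[0.942, 0.337, -0.0], [0.337, -0.942, -0.0], [-0.0, 0.0, -1.0]]
force: [-0.0, 2.2, -1.5]
opening: 0.274
grasp_force: 29.9
```

Tip is at about 13 mm. I continue in 1 mm steps until the floor is felt.

Emit:
{"api": "send_rows", "payload": {
  "commands": [
    [0,0,0,0,0,0.02,0],
    [0,0,0,0,0,0.04,0],
    [0,0,0,0,0,0.04,0],
    [0,0,0,0,0,0.04,0]
  ]
}}

```text
time_s: 12.78
position: [0.5653, 0.1528, 0.166]
tcp_rot: [[0.942, 0.337, 0.0], [0.337, -0.942, 0.0], [0.0, 0.0, -1.0]]
force: [-0.4, 1.5, 0.1]
opening: 0.274
grasp_force: 29.9
```

Emit:
{"api": "send_rows", "payload": {
  "commands": [
    [0,0,0,0,0,0.02,0],
    [0,0,0,0,0,0.04,0],
    [0,0,0,0,0,0.04,0],
    [0,0,0,0,0,0.04,0]
  ]
}}

```text
time_s: 13.12
position: [0.5653, 0.1528, 0.1649]
tcp_rot: [[0.942, 0.337, 0.0], [0.337, -0.942, 0.0], [0.0, 0.0, -1.0]]
force: [-1.2, 2.4, 2.0]
opening: 0.273
grasp_force: 29.9
```

Upward force has risen by about 3.3 N, so the tip is on the socket floor and the springs are just taking load. I ease off by about 1 mm, release and retreat.

Emit:
{"api": "send_rows", "payload": {
  "commands": [
    [0,0,0,0,0,-0.03,0],
    [0,0,0,0,0,-0.03,0],
    [0,0,0,0,0,-0.03,0.35],
    [0,0,0,0,0,-0.03,0.35],
    [0,0,0,0,0,-0.03,0.7],
    [0,0,0,0,0,-0.03,0.7],
    [0,0,0,0,0,-0.03,0.7],
    [0,0,0,0,0,-0.03,0.7],
    [0,0,0,0,0,-0.03,0.7],
    [0,0,0,0,0,-0.03,0.7],
    [0,0,0,0,0,-0.03,0.7],
    [0,0,0,0,0,-0.03,0.7]
  ]
}}

```text
time_s: 14.12
position: [0.5652, 0.1528, 0.1656]
tcp_rot: [[0.942, 0.337, -0.0], [0.337, -0.942, -0.0], [-0.0, 0.0, -1.0]]
force: [-0.1, -0.6, 0.6]
opening: 0.691
grasp_force: 0.0
```

Emit:
{"api": "send_rows", "payload": {
  "commands": [
    [0,0,0,0,0,-0.3,0.7],
    [0,0,0,0,0,-0.8,0.7],
    [0,0,0,0,0,-1.4,0.7],
    [0,0,0,0,0,-2,0.7],
    [0,0,0,0,0,-3,0.7],
    [0,0,0,0,0,-4,0.7],
    [0,0,0,-2,0,-4.5,0.7],
    [0,0,0,-3,3,-4.5,0.7],
    [0,0,0,-3,5,-4.5,0.7],
    [0,0,0,-3,5,-4.5,0.7],
    [0,0,0,-3,5,-4.5,0.7],
    [0,0,0,-3,5,-4.5,0.7],
    [0,0,0,-3,5,-4.5,0.7]
  ]
}}

```text
time_s: 15.2
position: [0.5312, -0.0206, 0.3013]
tcp_rot: [[0.943, 0.333, 0.001], [0.333, -0.943, 0.0], [0.001, 0.0, -1.0]]
force: [-0.1, 0.5, -0.7]
opening: 0.698
grasp_force: 0.0
```

Run:
```python
from h import *
from rig import read_state,optics
s=read_state();print(s['time_s'],s['position'],s['opening'],s['force'])
A=optics.capture('scene')['image'];B=optics.capture('top')['image']
print(proj('scene',[.5645,.1528,.211]),proj('top',[.5645,.1528,.211]))
f=lambda a,s,al:cv2.convertScaleAbs(cv2.resize(a,s,interpolation=cv2.INTER_CUBIC),alpha=al)
cv2.imwrite('pics/m7.png',np.hstack([f(A[105:205,245:325],(400,500),1.3),f(B[140:240,130:210],(400,500),1.5)]))
```

```text
15.2 [ 0.53121365 -0.02055099  0.30127603] 0.6983177336269408 [-0.06061869  0.53354043 -0.68170282]
[278.23522352 124.70615873] [173.41746627 191.49389718]
```

View pics/m7.png

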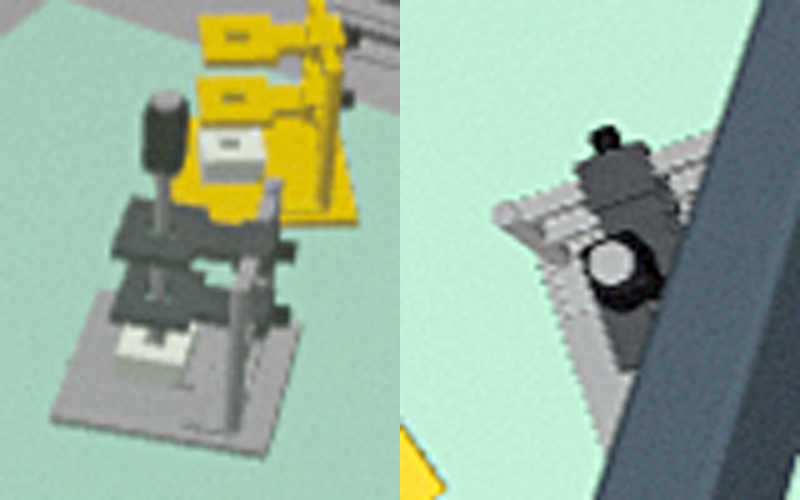

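The rod stands free through both guides and into the socket. Its cap is at scene crop (167,100), i.e. (278.4,125), against the fully home prediction of (278.2,124.7).

```bash
python3 -c "
from rig import bot
print(bot.hand_in())"
```

```text
the job is handed in; nothing more can be done
None
```

The rod is threaded through the top and middle guides, fully home in the grey rack's socket and released, and the job is handed in at about 15 s of the 58 s allowed.

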